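# Put the copy lenses back in their docks

### The arm

A 6-joint arm with a two-finger parallel gripper is mounted at the origin on the work surface. World frame = base frame: x ahead of the robot, y to its left, z up, the work surface at z = 0. Lengths are in mm, angles in rad, forces in N, time in s.
With the tool pointing down it reaches from about 350 to 875 mm from the base axis. Payload 4.2 kg.
Tool frame: the origin (TCP) lies at the very end of the fingers, on their centre line; the grasp point (between the pads) lies 19 mm behind it (arm.pinch_z is the distance from the TCP to the grasp point, in mm); x points along the fingers, y is the direction in which the jaws open and shut, and the axes are right-handed (so a half turn about x gives the same grasp; the last joint's range is limited). The gripper opens to 85 mm and grips with 20 to 120 N. Pads are 22 mm wide; open, the fingers measure 114 mm over their backs; the gripper's body (76 mm by 85 mm) begins 54 mm behind the grasp point. The pads swing forward as they close: fully open they stand 13 mm farther back than shut.
Start: joints at [-1.033, 0.385, 0.008, 0, -1.194, -0.259], TCP at [172.018, -600.84, 231.312] pointing down, gripper open.
Joint ranges: [-3.14, 3.14], [-1.21, 2.06], [-1.07, 1.41], [-3.16, 2.05], [-2.99, -0.16], [-3.1, 3.1]. Speed limits (rad/s): [2.79, 2.79, 3.14, 3.14, 3.14, 3.14].

### API

Orientations are given as a unit quaternion [x, y, z, w].
In Python, from bench import arm gives the robot as it stands.
- The arm moves only by the tool drive_tool, never from a script. Its argument "motion" is a list of rows, each a list of 4 numbers: the shift along the tool's x, y, z in mm, then the turn about the tool's x in degrees. In form: [[dx, dy, dz, spin], ...]. A call has 1 to 10 rows; each row shifts and turns the commanded pose from where the row before left it, along the tool's axes as they then stand; what a row does not reach is not made up. A row lasts 1/12 s, in which the tool goes at most 41.7 mm and 7.16 degrees, less where a joint would pass 70% of its speed; a pose out of reach is approached as far as the arm can. A call with a gripper value outside its range is refused whole. "grip" is the finger opening in mm, from 0 to 85.4, set as the call begins (left out, the last holds). The fingers move at their own pace and stop on an object; the grip force is fixed at half the most. Time passes only in rows, so rows that do not move let the fingers close. It gives the time, the measured TCP pose, the force and the opening at its end, in the units of the state.
- arm.read_state(): the state, without advancing time (a new reading comes with each control period).
- arm.get_image(name): name is "side" or "top" or "wrist"; returns the picture (420x560x3 uint8, red, green, blue); there is no depth.
- arm.calibration(name): a dict with "K" (3x3 intrinsics, pixels), "eye" and "attitude" of the camera in the world; the wrist camera has in their place "T_tool_cam" (4x4, takes a point from camera to tool coordinates, whose origin is the TCP and whose axes are the tool frame's). Camera axes: x right, y up, looking along -z (the intrinsics and any distortion apply to the point x, -y, -z); pixel columns grow to the right and rows downward; lengths in mm; the calibration is good to about 2 mm. A picture is of the moment at which its call begins: read the wrist's pose just before it. calibration takes no time and is no camera call.
- arm.job_done(): hands the job in, once; it reports no verdict.
The state is a dict: "clock": time; "joints": joint angles; "joint_vel": joint speeds; "joint_efforts": joint torques, N m; "position": TCP position; "ee_rot": TCP orientation; "contact_force": force on the tool from outside, world axes, zero at the start; "wrist_torque": the same for the moment, N m; "gripper_width": finger opening in mm.
Only numpy, scipy, OpenCV 4.12 (cv2) and the standard library are available. Lean on these libraries where they do the work, as an engineer would, in place of code of your own. Each camera call takes 0.05 s, during which the arm holds its last target. There are 200 camera calls.

### The job

The copying session is over: stand each of the four lenses upright in the dock of its size, the slimmest lens in the smallest ring and so on up to the widest lens in the largest ring, each fully down on the felt inside its ring. Lenses are delicate, so set them down gently without dropping or tipping any, and leave the air can and the blower where they are.

Things in the scene. Friction and masses are not known exactly. Their poses are not given: they have to be found in the camera images.
- lens_a_mid (a point): The slimmest of the four lenses: an upright black cylinder 26 mm in diameter and 60 mm tall, standing on its metal mount with its glass up, ribbed round the middle. The point lies on its axis, half-way up (30 mm above its underside); z points up along the axis. It weighs between 0.07 and 0.5 kg.
- lens_b_mid (a point): The second slimmest of the four lenses: an upright black cylinder 38 mm in diameter and 70 mm tall, standing on its metal mount with its glass up, ribbed round the middle. The point lies on its axis, half-way up (35 mm above its underside); z points up along the axis. It weighs between 0.07 and 0.5 kg.
- lens_c_mid (a point): The second widest of the four lenses: an upright black cylinder 50 mm in diameter and 62 mm tall, standing on its metal mount with its glass up, ribbed round the middle. The point lies on its axis, half-way up (31 mm above its underside); z points up along the axis. It weighs between 0.07 and 0.5 kg.
- lens_d_mid (a point): The widest of the four lenses: an upright black cylinder 64 mm in diameter and 72 mm tall, standing on its metal mount with its glass up, ribbed round the middle. The point lies on its axis, half-way up (36 mm above its underside); z points up along the axis. It weighs between 0.07 and 0.5 kg.
- dock_a: The smallest of the four docks, the one for the slimmest lens: a black ring fixed to the bench, outside 54 mm, recess 44 mm in diameter, its rim 9 mm above the bench, with a grey felt floor 3 mm above the bench. The origin is the ring's centre, at bench height; z points up.
- dock_b: The second smallest of the four docks, the one for the second slimmest lens: a black ring fixed to the bench, outside 66 mm, recess 56 mm in diameter, its rim 9 mm above the bench, with a grey felt floor 3 mm above the bench. The origin is the ring's centre, at bench height; z points up.
- dock_c: The second largest of the four docks, the one for the second widest lens: a black ring fixed to the bench, outside 78 mm, recess 68 mm in diameter, its rim 9 mm above the bench, with a grey felt floor 3 mm above the bench. The origin is the ring's centre, at bench height; z points up.
- dock_d: The largest of the four docks, the one for the widest lens: a black ring fixed to the bench, outside 92 mm, recess 82 mm in diameter, its rim 9 mm above the bench, with a grey felt floor 3 mm above the bench. The origin is the ring's centre, at bench height; z points up.
- air_can: Bystander: blue can with a yellow foot band and white nozzle, 60 mm in diameter, 132 mm tall, standing at the left edge of the work. The origin is the centre of its underside. Leave it alone.
- blower: Bystander: black rubber bulb blower standing nozzle up, 60 mm in diameter, 100 mm tall, at the right edge of the work. The origin is the centre of its underside. Leave it alone.

How it is judged:
By the outcome, as a careful person would: the job done as asked, in the order asked, and still so for the second after the job is handed in, with the robot touching nothing.
It also fails if it takes over 112 s, if anything falls off the work surface, if the arm or the gripper's body presses on something with over 40 N, if the wrist force passes 120 N, or if a joint passes its speed limit or range.

## Working session

There is one attempt and no reset: what is moved stays moved. The work goes in short steps, Python scripts to look and compute and a tool call to move; the robot and the scene stay as the last step left them, time stands still between calls to the robot, and variables do not carry over. Pictures are saved under pics/ and viewed, about 12 in all and at most 16, crops included, and the job is handed in when it is done.

Besides the shell and the picture viewer there is one more tool, called after "Call:" in YAML: its name, and indented under it one key for each argument. drive_tool: Moves the arm, as the interface text tells. Its arguments: {"type":"object","properties":{"motion":{"type":"array"},"grip":{"type":"number"}},"required":["motion"]}

```bash
ls; mkdir -p pics
python3 - <<'E'
from bench import arm
import cv2
for n in("top","side"):
    cv2.imwrite(f"pics/{n}0.png",arm.get_image(n)[:,:,::-1]); print(n,arm.calibration(n))
print(arm.calibration("wrist")); print(arm.read_state(),arm.pinch_z)
E
```

```text
pics
top {'K': array([[425.56224934,   0.        , 286.05189339],
       [  0.        , 425.56224934, 201.7775575 ],
       [  0.        ,   0.        ,   1.        ]]), 'eye': array([ 354.87967564,   13.37955205, 1009.83690448]), 'attitude': array([-0.05432675,  0.06559084,  0.70732706, -0.70173704])}
side {'K': array([[419.50437395,   0.        , 281.18279639],
       [  0.        , 419.50437395, 205.24924824],
       [  0.        ,   0.        ,   1.        ]]), 'eye': array([350.93026004, 763.17800583, 700.65640642]), 'attitude': array([-0.04297532,  0.426317  ,  0.89849938, -0.0954243 ])}
{'K': array([[374.71204259,   0.        , 277.8804958 ],
       [  0.        , 374.71204259, 205.92986534],
       [  0.        ,   0.        ,   1.        ]]), 'T_tool_cam': array([[-1.44567281e-08,  2.88142313e-01, -9.57587598e-01,
        -1.41978424e+02],
       [ 9.99999359e-01, -1.08404047e-03, -3.26207636e-04,
        -5.87883733e-01],
       [-1.13205794e-03, -9.57586984e-01, -2.88142128e-01,
        -7.34140911e+01],
       [ 0.00000000e+00,  0.00000000e+00,  0.00000000e+00,
         1.00000000e+00]])}
{'clock': 0.1, 'joints': array([-1.03338457e+00,  3.85490796e-01,  6.75788458e-03, -3.89322088e-04,
       -1.19397965e+00, -2.58585984e-01]), 'joint_vel': array([ 0.00025574, -0.00192252,  0.00405279,  0.00259447, -0.00034263,
       -0.00069356]), 'joint_efforts': array([-1.36653267e-03, -3.93318987e+01,  1.88929135e+01,  4.19800624e+00,
       -2.58291009e-03,  4.70780407e-06]), 'position': array([ 171.87427669, -600.37098048,  230.32921264]), 'ee_rot': array([-0.09753633,  0.70039762,  0.09888457,  0.70010834]), 'contact_force': array([ 0.10735314, -0.26820167,  0.77659572]), 'wrist_torque': array([-0.01412012, -0.01139237,  0.0097861 ]), 'gripper_width': 85.46778687596472} 18.700000000000003
```

View pics/top0.png

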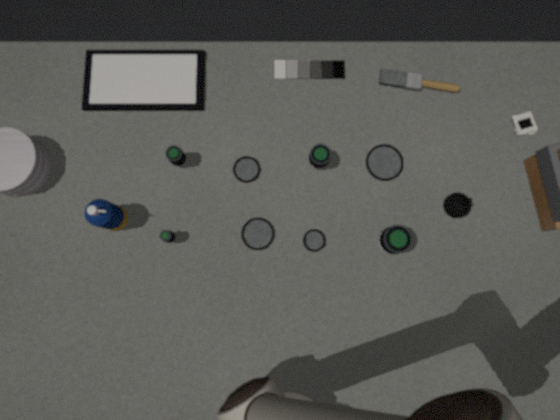

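View pics/side0.png

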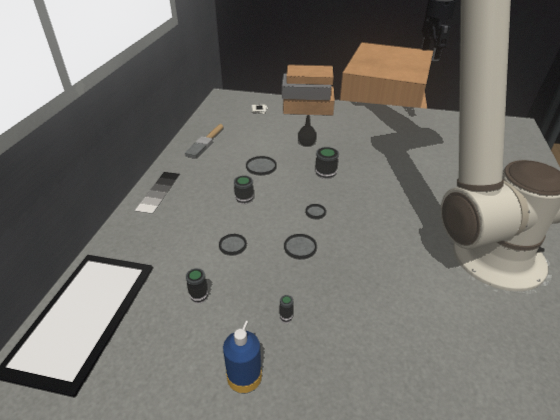

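The top view shows lens tops at a (167,236), b (175,153), c (320,153) and d (398,238). The docks are at (246,169), (385,162), (258,234) and (314,240). The can is at (105,215) and the blower at (457,205). Both views agree, so I'll measure next.

```bash
cat > h.py <<'E'
import numpy as np, cv2
from scipy.spatial.transform import Rotation as R
from bench import arm
def ray(name,uv,z,st=None):
    c=arm.calibration(name); K=c["K"]
    if name=="wrist":
        T=c["T_tool_cam"]; Rt=R.from_quat(st["ee_rot"]).as_matrix()
        M=Rt@T[:3,:3]; eye=st["position"]+Rt@T[:3,3]
    else: M=R.from_quat(c["attitude"]).as_matrix(); eye=c["eye"]
    d=M@np.array([(uv[0]-K[0,2])/K[0,0],-(uv[1]-K[1,2])/K[1,1],-1])
    return (eye+d*(z-eye[2])/d[2])[:2]
def project(name,P,st=None):
    c=arm.calibration(name); K=c["K"]
    if name=="wrist":
        T=c["T_tool_cam"]; Rt=R.from_quat(st["ee_rot"]).as_matrix()
        M=Rt@T[:3,:3]; eye=st["position"]+Rt@T[:3,3]
    else: M=R.from_quat(c["attitude"]).as_matrix(); eye=c["eye"]
    p=M.T@(np.asarray(P,float)-eye); return np.array([K[0,0]*p[0]/-p[2]+K[0,2],K[1,2]+K[1,1]*p[1]/p[2]])
def shift(st,xy):  # world dx,dy -> tool dy,dz ; also yaw of jaws
    Rt=R.from_quat(st["ee_rot"]).as_matrix()
    return Rt.T@np.r_[np.array(xy)-st["position"][:2],0]
E
python3 - <<'E'
from h import *
L={"a":(60,(167,236),(287,300)),"b":(70,(174.5,153),(196,276)),"c":(62,(320,153),(244,182)),"d":(72,(398,238),(327,154))}
D={"a":(9,(314.5,240),(316,211)),"b":(9,(246.5,169),(232.5,244)),"c":(9,(258,233.5),(300,246)),"d":(9,(384.5,162),(261.5,165))}
im={n:cv2.imread(f"pics/{n}0.png").astype(int) for n in("top","side")}
for k,v in L.items():
    o=[]
    for n,p in zip(("top","side"),v[1:]):
        w=11;x,y=map(int,p);c=im[n][y-w:y+w,x-w:x+w]
        m=(c[...,1]-c[...,2]>15)&(c[...,1]-c[...,0]>5); ys,xs=np.nonzero(m)
        uv=(xs.mean()+x-w,ys.mean()+y-w) if len(xs) else p
        o.append((len(xs),np.round(uv,1),ray(n,uv,v[0]).round(1)))
    print("lens",k,o)
for k,v in D.items(): print("dock",k,[ray(n,p,9).round(1) for n,p in zip(("top","side"),v[1:])])
print("can",ray("top",(97,211),132),"blower",ray("top",(458,205),60))
s=arm.read_state(); print(R.from_quat(s["ee_rot"]).as_matrix().round(3))
E
```

```text
lens a [(50, array([164.7, 235.1]), array([444.2, 268.1])), (46, array([286.2, 299.3]), array([443.7, 269.1]))]
lens b [(94, array([172.8, 152.4]), array([631.7, 254.4])), (88, array([194.7, 274.5]), array([631. , 255.5]))]
lens c [(158, array([320.3, 153.4]), array([630. , -82.6])), (66, array([242.6, 180.1]), array([630.1, -81.1]))]
lens d [(282, array([397.8, 238.4]), array([ 431.8, -249. ])), (80, array([327.2, 152. ]), array([ 431.4, -248.2]))]
dock a [array([434.7, -69.5]), array([432.2, -61.4])]
dock b [array([607.4,  91.4]), array([605.7,  99.2])]
dock c [array([451.1,  63.3]), array([450.2,  72.2])]
dock d [array([ 623.1, -244. ]), array([ 620.1, -236.4])]
can [488.54952297 390.43368047] blower [ 507.6442199  -393.89468811]
[[-0.001 -0.275  0.961]
 [ 0.002  0.961  0.275]
 [-1.     0.002 -0.   ]]
```

```bash
cat > rings.py <<'E'
from h import *
D={"a":(27,(314.5,240),(316,211)),"b":(33,(246.5,169),(232.5,244)),"c":(39,(258,233.5),(300,246)),"d":(46,(384.5,162),(261.5,165))}
from scipy.optimize import minimize
for k,v in D.items():
    for n,p in zip(("top","side"),v[1:]):
        im=cv2.GaussianBlur(cv2.cvtColor(cv2.imread(f"pics/{n}0.png"),6),(3,3),0).astype(float)
        t=np.linspace(0,2*np.pi,90)
        r=v[0]-2.5
        def cost(c):
            P=[project(n,(c[0]+r*np.cos(a),c[1]+r*np.sin(a),9)) for a in t]
            P=np.array(P,np.float32)
            return cv2.remap(im.astype(np.float32),P[:,0].copy(),P[:,1].copy(),1).mean()
        c0=ray(n,p,9); g=[(cost(c0+[i,j]),i,j) for i in range(-12,13,3) for j in range(-12,13,3)]
        b=min(g); m=minimize(cost,c0+[b[1],b[2]],method="Nelder-Mead")
        print(k,n,m.x.round(1),round(m.fun,1))
E
python3 rings.py
```

```text
Traceback (most recent call last):
  File "rings.py", line 13, in <module>
    c0=ray(n,p,9); g=[(cost(c0+[i,j]),i,j) for i in range(-12,13,3) for j in range(-12,13,3)]
                       ~~~~^^^^^^^^^^
  File "rings.py", line 10, in cost
    P=[project(n,(c[0]+r*np.cos(a),c[1]+r*np.sin(a),9)) for a in t]
       ~~~~~~~^^^^^^^^^^^^^^^^^^^^^^^^^^^^^^^^^^^^^^^^^
  File "h.py", line 13, in project
    c=arm.calibration(name); K=c["K"]
ValueError: time passes only in moves, steps and waits
```

Call:
drive_tool:
  motion:
    - [-5, 0, 0, 4]
    - [-5, 0, 0, 4]
    - [0, 0, 0, 4]
    - [0, 0, 0, 4]
    - [0, 40, 20, 0]
    - [0, 40, 20, 0]
    - [0, 40, 20, 0]
    - [0, 40, 20, 0]
    - [0, 40, 20, 0]
    - [0, 40, 20, 0]

```text
clock: 0.93
position: [284.1, -375.3, 240.9]
ee_rot: [0.001, 0.707, -0.0, 0.707]
contact_force: [1.3, 0.0, 0.7]
gripper_width: 85.6
```

Call:
drive_tool:
  motion:
    - [0, 40, 10, 0]
    - [0, 40, 10, 0]
    - [0, 40, 10, 0]
    - [0, 40, 10, 0]
    - [0, 40, 10, 0]
    - [0, 40, 10, 0]
    - [0, 40, 10, 0]
    - [0, 40, 10, 0]
    - [0, 40, 10, 0]
    - [0, 40, 10, 0]

```text
clock: 1.77
position: [383.6, 24.7, 241.4]
ee_rot: [0.0, 0.707, 0.0, 0.707]
contact_force: [0.7, -0.8, -1.1]
gripper_width: 85.3
```

Call:
drive_tool:
  motion:
    - [0, 40, 10, 0]
    - [0, 40, 10, 0]
    - [0, 40, 10, 0]
    - [0, 40, 10, 0]
    - [0, 40, 10, 0]
    - [20, 40, 10, 0]
    - [20, 3, 0, 0]
    - [20, 0, 0, 0]
    - [10, 0, 0, 0]
    - [0, 0, 0, 0]

```text
clock: 2.6
position: [441.8, 260.7, 170.3]
ee_rot: [-0.001, 0.709, -0.002, 0.705]
contact_force: [-0.1, -0.7, 0.2]
gripper_width: 85.3
```

```bash
sed -i 's/^from bench import arm/from bench import arm\nimport functools\ncal=functools.lru_cache(None)(lambda n: arm.calibration(n))/; s/c=arm.calibration(name)/c=cal(name)/' h.py; python3 rings.py
python3 - <<'E'
from h import *
s=arm.read_state(); cv2.imwrite("pics/w1.png",arm.get_image("wrist")[:,:,::-1]); print(s["position"],s["ee_rot"])
print(project("wrist",(444,268.6,60),s))
E
```

```text
a top [434.8 -68.4] 55.7
a side [433.8 -61.9] 60.1
b top [607.7  91.6] 53.4
b side [606.5  98.3] 57.4
c top [451.4  64.3] 54.1
c side [450.8  70.9] 58.4
d top [ 623.  -243.5] 54.2
d side [ 622.5 -236.8] 63.9
[441.81491897 260.73957527 170.31163767] [-0.00133516  0.70879651 -0.00183814  0.70540934]
[290.45139721 206.02098239]
```

View pics/w1.png

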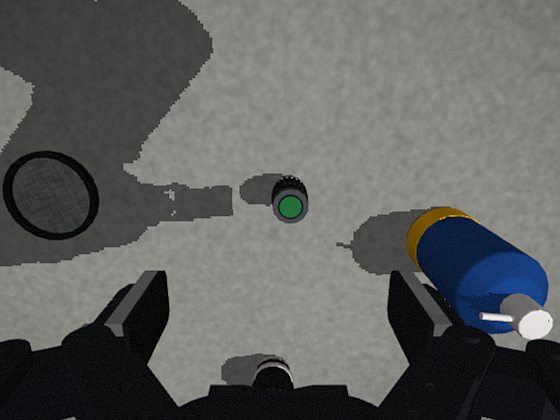

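Run:
```python
from h import *
s=arm.read_state(); print(s["position"])
print("dock c",ray("wrist",(51.5,195),9,s), "lens a",ray("wrist",(290.5,207.5),60,s))
print(shift(s,(444,268.5)))
```

```text
[442.86886884 261.29889013 172.24136891]
dock c [451.78486727  69.26409878] lens a [447.0618672  269.51326257]
[-0.01842745  7.201673    1.12738969]
```

Call:
drive_tool:
  motion:
    - [0, 7, 1, 0]
    - [20, 0, 0, 0]
    - [30, 0, 0, 0]
    - [30, 0, 0, 0]
    - [30, 0, 0, 0]
    - [20, 0, 0, 0]
    - [10, 0, 0, 0]
    - [0, 0, 0, 0]
    - [0, 0, 0, 0]
  grip: 60

```text
clock: 3.4
position: [445.3, 269.9, 34.3]
ee_rot: [0.001, 0.706, 0.0, 0.708]
contact_force: [-0.3, -0.2, 0.0]
gripper_width: 59.9
```

Run:
```python
from h import *
s=arm.read_state(); cv2.imwrite("pics/w2.png",arm.get_image("wrist")[:,:,::-1]); print(s["position"],s["ee_rot"])
print(shift(s,(444,268.6)))
```

```text
[445.34677399 269.89431816  34.32482271] [5.78782911e-04 7.06455806e-01 4.58147483e-04 7.07756772e-01]
[-0.00437586 -1.29454469 -1.34654913]
```

View pics/w2.png

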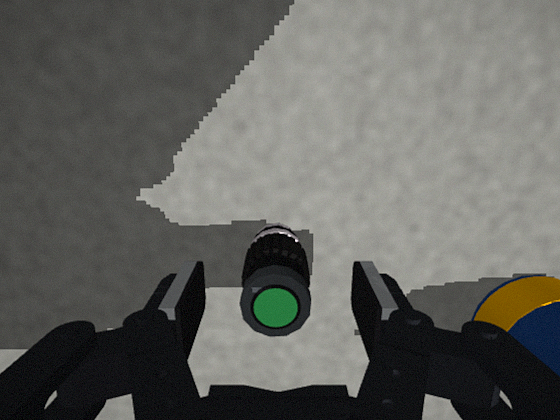

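The lens (276,308) sits centred between the fingers (190 and 366). I'll go down and grip.

Call:
drive_tool:
  motion:
    - [10, -1, -1, 0]
    - [3, 0, 0, 0]
    - [0, 0, 0, 0]
    - [0, 0, 0, 0]

```text
clock: 3.78
position: [443.9, 268.5, 21.2]
ee_rot: [0.001, 0.707, 0.0, 0.708]
contact_force: [-0.0, 0.7, -0.2]
gripper_width: 60.4
```

Call:
drive_tool:
  motion:
    - [0, 0, 0, 0]
    - [0, 0, 0, 0]
    - [0, 0, 0, 0]
    - [0, 0, 0, 0]
    - [0, 0, 0, 0]
    - [0, 0, 0, 0]
    - [0, 0, 0, 0]
    - [0, 0, 0, 0]
    - [0, 0, 0, 0]
    - [0, 0, 0, 0]
  grip: 15

```text
clock: 4.62
position: [443.7, 268.3, 20.8]
ee_rot: [0.0, 0.707, 0.0, 0.707]
contact_force: [-0.9, 0.3, 5.4]
gripper_width: 24.8
```

Call:
drive_tool:
  motion:
    - [-4, 0, 0, 0]
    - [-10, 0, 0, 0]
    - [-20, 0, 0, 0]
    - [-25, 0, 0, 0]
    - [-30, 0, 0, 0]
    - [-25, 0, 0, 0]
    - [-15, -10, 0, 0]
    - [-6, -20, 0, 0]
    - [0, -30, 0, 0]
    - [0, -30, 0, 0]

```text
clock: 5.45
position: [443.0, 177.5, 156.1]
ee_rot: [0.0, 0.707, 0.001, 0.707]
contact_force: [1.0, 0.1, -0.9]
gripper_width: 24.8
```

Call:
drive_tool:
  motion:
    - [0, -32, -1, 0]
    - [0, -32, -1, 0]
    - [0, -32, -1, 0]
    - [0, -32, -1, 0]
    - [0, -32, -1, 0]
    - [0, -28, -2, 0]
    - [0, -20, 0, 0]
    - [0, -10, 0, 0]
    - [0, -4, 0, 0]
    - [0, 0, 0, 0]

```text
clock: 6.28
position: [436.1, -44.3, 155.3]
ee_rot: [0.001, 0.707, -0.001, 0.707]
contact_force: [0.6, 0.3, -0.2]
gripper_width: 24.7
```

```bash
cat > look.py <<'E'
import sys
from h import *
s=arm.read_state(); im=arm.get_image("wrist"); cv2.imwrite(f"pics/{sys.argv[1]}.png",im[:,:,::-1]); print(s["position"],s["ee_rot"],s["gripper_width"],s["contact_force"])
np.save("st.npy",s,allow_pickle=True)
E
python3 look.py w3
```

```text
[436.12679361 -44.34338745 155.292079  ] [ 7.07225983e-04  7.07040372e-01 -5.64934216e-04  7.07172605e-01] 24.73686929152695 [ 0.57396619  0.32248433 -0.24656469]
```

View pics/w3.png

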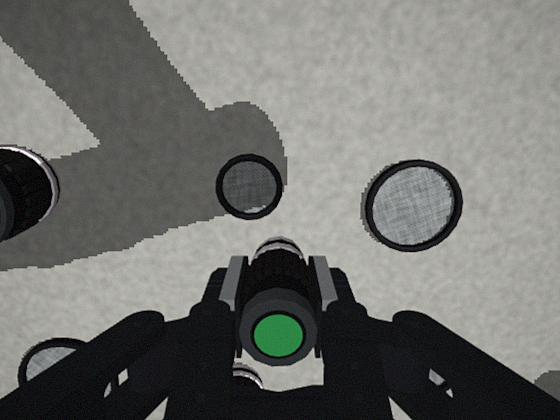

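Lens a is held upright. Dock a shows at (249.5,186) and dock c at (414,205).

```bash
cat > ring.py <<'E'
import sys
from h import *
from scipy.optimize import minimize
def fit(img,s,c0,r):
    im=cv2.GaussianBlur(cv2.cvtColor(cv2.imread(img),6),(5,5),0).astype(np.float32); t=np.linspace(0,2*np.pi,90)
    def f(c,rr,z):
        P=np.array([project("wrist",(c[0]+rr*np.cos(a),c[1]+rr*np.sin(a),z),s) for a in t],np.float32)
        return cv2.remap(im,P[:,0].copy(),P[:,1].copy(),1,borderMode=cv2.BORDER_REPLICATE).mean()
    cost=lambda c:f(c,r-2.5,9)-.5*f(c,r+3,0)-.5*f(c,r-9,3)
    b=min((cost(np.add(c0,[i,j])),i,j) for i in range(-9,10,3) for j in range(-9,10,3))
    m=minimize(cost,np.add(c0,b[1:]),method="Nelder-Mead"); return m.x.round(1),round(m.fun,1)
E
python3 - <<'E'
from ring import *
s=np.load("st.npy",allow_pickle=True).item()
for n,p,r in(("a",(249.5,186),27),("c",(414,204.5),39)):
    c=ray("wrist",p,9,s); x=fit("pics/w3.png",s,c,r); print(n,c,x,shift(s,x[0]))
E
```

```text
a [433.1725978  -67.24470241] (array([435.4, -68. ]), np.float64(-78.6)) [-4.89250714e-03 -2.36578813e+01 -6.84231232e-01]
c [448.52069762  64.41937463] (array([451.7,  64.4]), np.float64(-103.7)) [2.47793305e-02 1.08771227e+02 1.53775380e+01]
```

Call:
drive_tool:
  motion:
    - [0, -10, -1, 0]
    - [10, -10, 0, 0]
    - [20, -4, 0, 0]
    - [25, 0, 0, 0]
    - [25, 0, 0, 0]
    - [20, 0, 0, 0]
    - [10, 0, 0, 0]
    - [8, 0, 0, 0]
    - [4, 0, 0, 0]
    - [0, 0, 0, 0]

```text
clock: 7.17
position: [435.1, -67.7, 32.6]
ee_rot: [-0.0, 0.707, 0.0, 0.707]
contact_force: [0.6, -0.4, -1.8]
gripper_width: 24.7
```

```bash
python3 -c "
from h import *
s=arm.read_state();print(s['position'],s['contact_force'],s['ee_rot'])"
```

```text
[435.13643341 -67.70539178  32.64568354] [ 0.62246025 -0.42342221 -1.82678343] [-2.47136939e-04  7.07478508e-01  6.74208985e-05  7.06734813e-01]
```

Call:
drive_tool:
  motion:
    - [4, 0, 0, 0]
    - [2, 0, 0, 0]
    - [1, 0, 0, 0]
    - [0.7, 0, 0, 0]
    - [0.5, 0, 0, 0]
    - [0, 0, 0, 0]
    - [0, 0, 0, 0]

```text
clock: 7.75
position: [435.2, -68.0, 25.1]
ee_rot: [0.0, 0.707, -0.0, 0.707]
contact_force: [-0.6, -0.1, -1.1]
gripper_width: 24.3
```

Call:
drive_tool:
  motion:
    - [0.5, 0, 0, 0]
    - [0.5, 0, 0, 0]
    - [0.5, 0, 0, 0]
    - [0, 0, 0, 0]
    - [0, 0, 0, 0]

```text
clock: 8.17
position: [435.3, -68.0, 23.8]
ee_rot: [0.0, 0.707, -0.0, 0.707]
contact_force: [-1.1, -0.1, 4.0]
gripper_width: 24.8
```

Call:
drive_tool:
  motion:
    - [0.3, 0, 0, 0]
    - [0, 0, 0, 0]
    - [0, 0, 0, 0]

```text
clock: 8.42
position: [435.3, -68.0, 23.7]
ee_rot: [0.0, 0.707, -0.0, 0.707]
contact_force: [-1.7, 0.3, 7.6]
gripper_width: 24.8
```

Call:
drive_tool:
  motion:
    - [0, 0, 0, 0]
    - [0, 0, 0, 0]
    - [0, 0, 0, 0]
    - [0, 0, 0, 0]
    - [0, 0, 0, 0]
    - [0, 0, 0, 0]
  grip: 56

```text
clock: 8.92
position: [435.2, -68.0, 23.0]
ee_rot: [0.0, 0.707, -0.0, 0.707]
contact_force: [1.4, -0.3, -0.7]
gripper_width: 56.3
```

Call:
drive_tool:
  motion:
    - [-5, 0, 0, 0]
    - [-15, 0, 0, 0]
    - [-25, 0, 0, 0]
    - [-30, 0, 0, 0]
    - [-30, 0, 0, 0]
    - [-25, 0, 0, 0]
    - [-15, 20, 10, 0]
    - [-5, 30, 20, 0]
    - [0, 33, 20, 0]
    - [0, 33, 20, 0]

```text
clock: 9.75
position: [505.9, 49.2, 174.7]
ee_rot: [0.001, 0.706, -0.0, 0.708]
contact_force: [-0.3, -0.6, -0.2]
gripper_width: 56.2
```

```bash
python3 -c "
from h import *
cv2.imwrite('pics/top1.png',cv2.resize(arm.get_image('top')[:,:,::-1][130:270,140:430],None,fx=2.5,fy=2.5))"
```

```text
(no output)
```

View pics/top1.png

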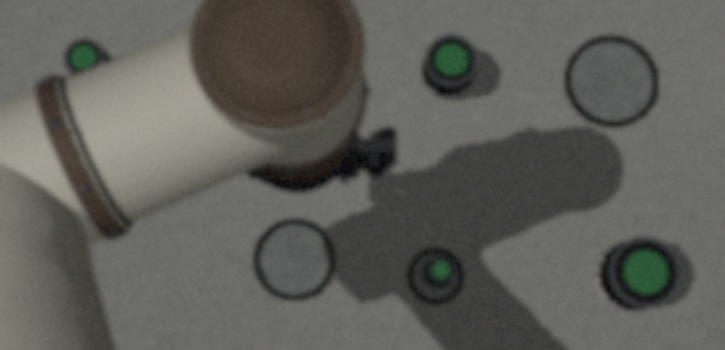

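Lens a now stands inside dock a, at crop (438,270). Lens b is next.

Call:
drive_tool:
  motion:
    - [0, 35, 21, 0]
    - [0, 35, 21, 0]
    - [0, 35, 21, 0]
    - [0, 35, 21, 0]
    - [0, 30, 20, 0]
    - [10, 20, 12, 0]
    - [10, 10, 6, 0]
    - [5, 3, 1, 0]
    - [0, 0, 0, 0]
    - [0, 0, 0, 0]
  grip: 76

```text
clock: 10.63
position: [627.4, 249.7, 147.8]
ee_rot: [-0.0, 0.708, -0.001, 0.706]
contact_force: [0.0, 0.1, 0.5]
gripper_width: 75.9
```

```bash
cat > lens.py <<'E'
import sys
from h import *
n,x,y,h=sys.argv[1],*map(float,sys.argv[2:5])
s=arm.read_state(); im=arm.get_image("wrist"); cv2.imwrite(f"pics/{n}.png",im[:,:,::-1]); im=im.astype(int)
print(s["position"].round(1),s["ee_rot"].round(3),s["gripper_width"])
m=((im[...,1]-im[...,0]>25)&(im[...,1]-im[...,2]>15)).astype(np.uint8)
N,_,st,c=cv2.connectedComponentsWithStats(m)
for i in range(1,N):
    if st[i,4]>100: print(st[i],c[i].round(1),ray("wrist",c[i],h,s).round(1))
print("expected",project("wrist",(x,y,h),s).round(1),"tool shift",shift(s,(x,y)).round(1))
E
python3 lens.py w4 631.4 255 70
```

```text
[627.4 249.7 147.8] [-0.     0.708 -0.001  0.706] 75.94235323852861
[ 268  206   38   36 1036] [286.4 223.4] [631.5 254.4]
expected [287.4 223.3] tool shift [-0.   5.3  4. ]
```

Call:
drive_tool:
  motion:
    - [0, 5, 4, 0]
    - [0, 0, 0, 0]
    - [20, 0, 0, 0]
    - [30, 0, 0, 0]
    - [30, 0, 0, 0]
    - [20, 0, 0, 0]
    - [10, 0, 0, 0]
    - [8, 0, 0, 0]
    - [4, 0, 0, 0]
    - [0, 0, 0, 0]

```text
clock: 11.52
position: [632.7, 256.0, 26.4]
ee_rot: [0.0, 0.707, -0.0, 0.707]
contact_force: [0.3, -0.4, 0.3]
gripper_width: 75.7
```

```bash
python3 lens.py w5 631.4 254.7 70
```

```text
[632.7 256.   26.4] [ 0.     0.707 -0.     0.707] 75.684371818104
[ 237  306   75   64 3769] [274.2 337.7] [631.2 254.4]
expected [275.2 338.2] tool shift [-0.  -1.3 -1.3]
```

Call:
drive_tool:
  motion:
    - [1, -1.4, -1.4, 0]
    - [0, 0, 0, 0]
    - [0, 0, 0, 0]

```text
clock: 11.82
position: [631.3, 254.7, 26.2]
ee_rot: [0.0, 0.707, 0.0, 0.708]
contact_force: [0.2, 0.6, -0.1]
gripper_width: 76.0
```

Call:
drive_tool:
  motion:
    - [0, 0, 0, 0]
    - [0, 0, 0, 0]
    - [0, 0, 0, 0]
    - [0, 0, 0, 0]
    - [0, 0, 0, 0]
    - [0, 0, 0, 0]
    - [0, 0, 0, 0]
    - [0, 0, 0, 0]
    - [0, 0, 0, 0]
    - [0, 0, 0, 0]
  grip: 25

```text
clock: 12.65
position: [631.2, 254.8, 25.5]
ee_rot: [0.0, 0.707, 0.0, 0.707]
contact_force: [0.2, 0.7, 2.9]
gripper_width: 37.0
```

Call:
drive_tool:
  motion:
    - [-4, 0, 0, 0]
    - [-10, 0, 0, 0]
    - [-20, 0, 0, 0]
    - [-25, 0, 0, 0]
    - [-20, -5, 0, 0]
    - [-10, -15, -2, 0]
    - [-5, -25, -4, 0]
    - [0, -28, -4, 0]
    - [0, -28, -4, 0]
    - [0, -25, -4, 0]

```text
clock: 13.48
position: [611.1, 125.9, 118.6]
ee_rot: [0.0, 0.708, -0.001, 0.706]
contact_force: [0.3, -0.0, -1.5]
gripper_width: 36.8
```

Call:
drive_tool:
  motion:
    - [0, -18, -2, 0]
    - [0, -11, -1, 0]
    - [0, -5, 0, 0]
    - [10, 0, 0, 0]
    - [20, 0, 0, 0]
    - [20, 0, 0, 0]
    - [15, 0, 0, 0]
    - [10, 0, 0, 0]
    - [4, 0, 0, 0]
    - [0, 0, 0, 0]

```text
clock: 14.32
position: [609.3, 95.0, 38.7]
ee_rot: [-0.0, 0.708, -0.0, 0.706]
contact_force: [0.7, -0.6, -2.1]
gripper_width: 37.0
```

```bash
python3 look.py w6
python3 - <<'E'
from ring import *
s=np.load("st.npy",allow_pickle=True).item()
print(shift(s,(607.6,91.5)))
E
```

```text
[609.31400356  94.95570244  38.6591526 ] [-4.66988142e-04  7.07893536e-01 -1.88977414e-04  7.06318971e-01] 36.99294549235214 [ 0.6853409  -0.63055892 -2.05683872]
[ 0.00702366 -3.45502502 -1.71535428]
```

View pics/w6.png

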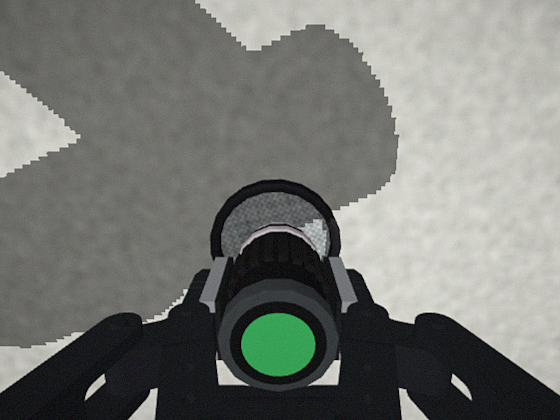

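Call:
drive_tool:
  motion:
    - [0, -2, -1.5, 0]
    - [4, 0, 0, 0]
    - [2, 0, 0, 0]
    - [1.5, 0, 0, 0]
    - [0.7, 0, 0, 0]
    - [0.5, 0, 0, 0]
    - [0, 0, 0, 0]
    - [0, 0, 0, 0]

```text
clock: 15.03
position: [608.4, 92.5, 31.5]
ee_rot: [0.0, 0.707, -0.0, 0.707]
contact_force: [0.3, 1.4, -1.0]
gripper_width: 36.8
```

Call:
drive_tool:
  motion:
    - [1, 0, 0, 0]
    - [0.7, 0, 0, 0]
    - [0.5, 0, 0, 0]
    - [0.5, 0, 0, 0]
    - [0, 0, 0, 0]
    - [0, 0, 0, 0]

```text
clock: 15.53
position: [608.3, 92.5, 28.7]
ee_rot: [0.0, 0.707, -0.0, 0.707]
contact_force: [0.4, -0.8, -1.1]
gripper_width: 36.8
```

Call:
drive_tool:
  motion:
    - [0.4, 0, 0, 0]
    - [0.4, 0, 0, 0]
    - [0, 0, 0, 0]
    - [0, 0, 0, 0]

```text
clock: 15.87
position: [608.4, 92.6, 28.5]
ee_rot: [0.0, 0.707, -0.0, 0.707]
contact_force: [-0.8, 0.9, 2.4]
gripper_width: 37.0
```

Force has changed sign, so it has made contact. One small press, then I'll release and retreat toward lens c (630,-82).

Call:
drive_tool:
  motion:
    - [0.3, 0, 0, 0]
    - [0, 0, 0, 0]
    - [0, 0, 0, 0]

```text
clock: 16.12
position: [608.5, 92.6, 28.5]
ee_rot: [0.0, 0.707, -0.0, 0.707]
contact_force: [-2.5, -0.8, 5.7]
gripper_width: 36.7
```

Call:
drive_tool:
  motion:
    - [0, 0, 0, 0]
    - [0, 0, 0, 0]
    - [0, 0, 0, 0]
    - [0, 0, 0, 0]
    - [0, 0, 0, 0]
    - [0, 0, 0, 0]
    - [0, 0, 0, 0]
  grip: 70

```text
clock: 16.7
position: [608.3, 92.5, 27.5]
ee_rot: [0.0, 0.707, -0.0, 0.707]
contact_force: [0.2, -1.0, 0.3]
gripper_width: 70.3
```

Call:
drive_tool:
  motion:
    - [-5, 0, 0, 0]
    - [-15, 0, 0, 0]
    - [-25, 0, 0, 0]
    - [-30, 0, 0, 0]
    - [-30, 0, 0, 0]
    - [-20, -10, 0, 0]
    - [-5, -25, 3, 0]
    - [0, -35, 5, 0]
    - [0, -35, 5, 0]
    - [0, -30, 5, 0]

```text
clock: 17.53
position: [626.3, -44.0, 158.6]
ee_rot: [0.0, 0.707, 0.0, 0.708]
contact_force: [0.6, 0.3, 0.6]
gripper_width: 70.2
```

Call:
drive_tool:
  motion:
    - [0, -20, 2, 0]
    - [0, -10, 0, 0]
    - [0, -5, 0, 0]
    - [0, 0, 0, 0]
    - [0, 0, 0, 0]
  grip: 82

```text
clock: 17.95
position: [628.2, -76.7, 157.7]
ee_rot: [0.0, 0.707, 0.0, 0.707]
contact_force: [-1.3, -0.3, -0.4]
gripper_width: 82.3
```

```bash
python3 lens.py w7 630 -82 62
```

```text
[628.2 -76.7 157.7] [0.    0.707 0.    0.707] 82.28054948567383
[532 167  28  36 847] [546.8 184.9] [611.9  98. ]
[ 248  190   46   44 1557] [270.1 211.2] [630.1 -82.4]
expected [270.6 211. ] tool shift [-0.  -5.3  1.8]
```

View pics/w7.png

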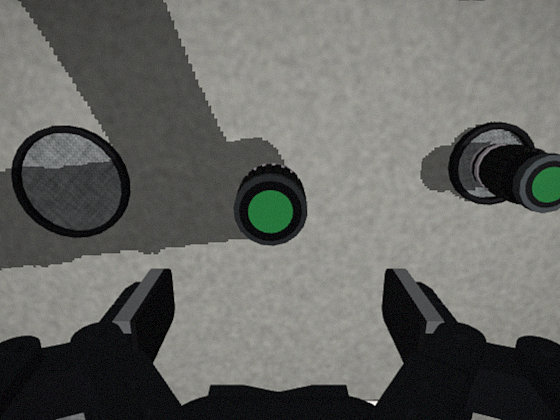

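Lens b stands in dock b, and lens c matches its expected position to within 1 px. Next I descend on c.

Call:
drive_tool:
  motion:
    - [0, -5, 2, 0]
    - [0, 0, 0, 0]
    - [20, 0, 0, 0]
    - [30, 0, 0, 0]
    - [30, 0, 0, 0]
    - [25, 0, 0, 0]
    - [15, 0, 0, 0]
    - [8, 0, 0, 0]
    - [4, 0, 0, 0]
    - [0, 0, 0, 0]

```text
clock: 18.83
position: [630.3, -82.2, 25.3]
ee_rot: [-0.0, 0.707, -0.0, 0.707]
contact_force: [-0.0, -0.2, 0.4]
gripper_width: 82.3
```

```bash
python3 lens.py w8 630 -82.2 62
```

```text
[630.3 -82.2  25.3] [-0.     0.707 -0.     0.707] 82.2969935205168
[ 233  287   93   80 5845] [278.8 326.6] [629.7 -82.4]
expected [279.3 327.4] tool shift [ 0.   0.  -0.3]
```

Call:
drive_tool:
  motion:
    - [1, 0, 0, 0]
    - [0, 0, 0, 0]
    - [0, 0, 0, 0]
    - [0, 0, 0, 0]
    - [0, 0, 0, 0]
    - [0, 0, 0, 0]
    - [0, 0, 0, 0]
    - [0, 0, 0, 0]
    - [0, 0, 0, 0]
    - [0, 0, 0, 0]
  grip: 38

```text
clock: 19.72
position: [631.2, -82.3, 26.1]
ee_rot: [0.0, 0.706, 0.0, 0.708]
contact_force: [-0.3, 0.3, 5.5]
gripper_width: 48.8
```

Call:
drive_tool:
  motion:
    - [-4, 0, 0, 0]
    - [-10, 0, 0, 0]
    - [-20, 0, 0, 0]
    - [-30, 0, 0, 0]
    - [-25, 2, -3, 0]
    - [-12, 8, -10, 0]
    - [-5, 16, -20, 0]
    - [0, 20, -25, 0]
    - [0, 22, -27, 0]
    - [0, 22, -27, 0]

```text
clock: 20.55
position: [516.5, 7.8, 130.5]
ee_rot: [0.001, 0.707, -0.001, 0.707]
contact_force: [-0.1, 0.8, -1.8]
gripper_width: 48.4
```

Call:
drive_tool:
  motion:
    - [0, 20, -25, 0]
    - [0, 17, -20, 0]
    - [0, 11, -13, 0]
    - [0, 5, -6, 0]
    - [0, 2, -2, 0]
    - [0, 0, 0, 0]
    - [0, 0, 0, 0]

```text
clock: 21.13
position: [453.0, 62.4, 130.8]
ee_rot: [0.0, 0.707, -0.0, 0.707]
contact_force: [0.6, 0.6, -2.5]
gripper_width: 49.0
```

```bash
python3 look.py w9
python3 - <<'E'
from ring import *
s=np.load("st.npy",allow_pickle=True).item()
print(shift(s,(451.5,64.5)))
E
```

```text
[453.02668277  62.43005138 130.76156392] [ 2.93706073e-04  7.06923354e-01 -2.51192419e-04  7.07290055e-01] 48.95765134817326 [ 0.5820948   0.5639875  -2.54835322]
[-6.67725614e-04  2.06877156e+00 -1.52827725e+00]
```

View pics/w9.png

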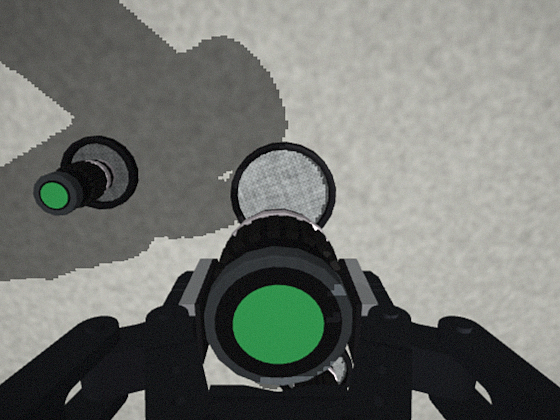

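Call:
drive_tool:
  motion:
    - [0, 2, -1.5, 0]
    - [15, 0, 0, 0]
    - [25, 0, 0, 0]
    - [22, 0, 0, 0]
    - [15, 0, 0, 0]
    - [8, 0, 0, 0]
    - [5, 0, 0, 0]
    - [2, 0, 0, 0]
    - [0, 0, 0, 0]
    - [0, 0, 0, 0]

```text
clock: 22.02
position: [451.6, 64.9, 39.3]
ee_rot: [0.0, 0.707, 0.0, 0.708]
contact_force: [-0.2, 1.2, -2.2]
gripper_width: 48.6
```

Call:
drive_tool:
  motion:
    - [2, 0, 0, 0]
    - [2, 0, 0, 0]
    - [1, 0, 0, 0]
    - [0.7, 0, 0, 0]
    - [0.5, 0, 0, 0]
    - [0, 0, 0, 0]
    - [0, 0, 0, 0]

```text
clock: 22.6
position: [450.8, 64.6, 32.5]
ee_rot: [0.0, 0.707, -0.0, 0.707]
contact_force: [-0.2, -0.5, -1.6]
gripper_width: 48.6
```

Call:
drive_tool:
  motion:
    - [1, 0, 0, 0]
    - [0.8, 0, 0, 0]
    - [0.6, 0, 0, 0]
    - [0.4, 0, 0, 0]
    - [0, 0, 0, 0]
    - [0, 0, 0, 0]
    - [0, 0, 0, 0]

```text
clock: 23.18
position: [450.8, 64.6, 29.6]
ee_rot: [0.0, 0.707, -0.0, 0.707]
contact_force: [-0.4, -0.5, -3.6]
gripper_width: 48.9
```

Call:
drive_tool:
  motion:
    - [0.4, 0, 0, 0]
    - [0.4, 0, 0, 0]
    - [0, 0, 0, 0]
    - [0, 0, 0, 0]

```text
clock: 23.52
position: [450.9, 64.6, 29.1]
ee_rot: [0.0, 0.707, -0.0, 0.707]
contact_force: [-0.8, 0.7, 1.3]
gripper_width: 48.8
```

Call:
drive_tool:
  motion:
    - [0.4, 0, 0, 0]
    - [0, 0, 0, 0]
    - [0, 0, 0, 0]

```text
clock: 23.77
position: [450.9, 64.6, 29.0]
ee_rot: [0.0, 0.707, -0.0, 0.707]
contact_force: [-2.0, -0.1, 5.7]
gripper_width: 48.6
```

Call:
drive_tool:
  motion:
    - [0, 0, 0, 0]
    - [0, 0, 0, 0]
    - [0, 0, 0, 0]
    - [0, 0, 0, 0]
    - [0, 0, 0, 0]
    - [0, 0, 0, 0]
    - [0, 0, 0, 0]
    - [0, 0, 0, 0]
  grip: 80

```text
clock: 24.43
position: [450.8, 64.6, 28.4]
ee_rot: [0.0, 0.707, -0.0, 0.707]
contact_force: [-0.8, 0.2, -0.0]
gripper_width: 79.8
```

Call:
drive_tool:
  motion:
    - [-5, 0, 0, 0]
    - [-15, 0, 0, 0]
    - [-25, 0, 0, 0]
    - [-35, 0, 0, 0]
    - [-35, 0, 0, 0]
    - [-20, -10, 0, 0]
    - [-5, -25, 0, 0]
    - [0, -38, -2, 0]
    - [0, -38, -2, 0]
    - [0, -38, -2, 0]

```text
clock: 25.27
position: [444.4, -85.6, 169.3]
ee_rot: [-0.0, 0.707, 0.0, 0.708]
contact_force: [1.2, 0.2, 0.4]
gripper_width: 80.4
```

Call:
drive_tool:
  motion:
    - [0, -38, -3, 0]
    - [0, -38, -3, 0]
    - [0, -38, -3, 0]
    - [0, -25, -3, 0]
    - [0, -14, 0, 0]
    - [0, -6, 0, 0]
    - [0, -2, 0, 0]
    - [0, 0, 0, 0]
    - [0, 0, 0, 0]
  grip: 85.4

```text
clock: 26.02
position: [432.7, -244.6, 168.5]
ee_rot: [-0.0, 0.707, 0.0, 0.707]
contact_force: [-0.3, 0.4, 0.1]
gripper_width: 85.1
```

```bash
python3 lens.py w10 431.6 -248.7 72
```

```text
[ 432.7 -244.6  168.5] [-0.     0.707  0.     0.707] 85.12002936304968
[ 243  179   59   56 2550] [272.1 206.5] [ 431.6 -249. ]
[522 199  23  22 403] [533.  209.2] [433.2 -75.1]
expected [272.5 206.5] tool shift [-0.  -4.1 -1.1]
```

Call:
drive_tool:
  motion:
    - [0, -4, -1, 0]
    - [20, 0, 0, 0]
    - [30, 0, 0, 0]
    - [20, 0, 0, 0]
    - [5, 0, 0, 0]
    - [0, 0, 0, 0]
    - [0, 0, 0, 0]

```text
clock: 26.65
position: [432.5, -249.4, 94.2]
ee_rot: [-0.001, 0.707, 0.0, 0.707]
contact_force: [-0.5, -1.3, 0.8]
gripper_width: 85.6
```

```bash
python3 lens.py w11 431.6 -248.8 72
```

```text
[ 432.5 -249.4   94.2] [-0.001  0.707  0.     0.707] 85.5615966733357
[ 240  215   81   75 4781] [279.8 251.8] [ 431.4 -249. ]
expected [280.2 252.1] tool shift [-0.   0.6 -0.9]
```

Call:
drive_tool:
  motion:
    - [10, 0.6, -0.9, 0]
    - [18, 0, 0, 0]
    - [18, 0, 0, 0]
    - [12, 0, 0, 0]
    - [7, 0, 0, 0]
    - [3, 0, 0, 0]
    - [0, 0, 0, 0]
    - [0, 0, 0, 0]

```text
clock: 27.37
position: [431.6, -249.0, 26.4]
ee_rot: [-0.0, 0.706, -0.0, 0.708]
contact_force: [0.1, 0.2, 0.8]
gripper_width: 85.5
```

Call:
drive_tool:
  motion:
    - [0, 0, 0, 0]
    - [0, 0, 0, 0]
    - [0, 0, 0, 0]
    - [0, 0, 0, 0]
    - [0, 0, 0, 0]
    - [0, 0, 0, 0]
    - [0, 0, 0, 0]
    - [0, 0, 0, 0]
  grip: 52

```text
clock: 28.03
position: [431.5, -248.8, 26.6]
ee_rot: [-0.0, 0.706, -0.0, 0.708]
contact_force: [-0.7, 1.6, 5.7]
gripper_width: 62.8
```

Call:
drive_tool:
  motion:
    - [-4, 0, 0, 0]
    - [-10, 0, 0, 0]
    - [-20, 0, 0, 0]
    - [-25, 0, 0, 0]
    - [-15, 0, 5, 0]
    - [-8, 0, 14, 0]
    - [-3, 0, 25, 0]
    - [0, 1, 30, 0]
    - [0, 1, 30, 0]
    - [0, 1, 30, 0]

```text
clock: 28.87
position: [564.8, -245.4, 109.7]
ee_rot: [0.001, 0.708, -0.0, 0.706]
contact_force: [-0.0, -0.3, -4.6]
gripper_width: 62.8
```

Call:
drive_tool:
  motion:
    - [0, 1, 25, 0]
    - [0, 1, 16, 0]
    - [0, 0, 10, 0]
    - [0, 0, 4, 0]
    - [0, 0, 2, 0]
    - [0, 0, 0, 0]
    - [0, 0, 0, 0]

```text
clock: 29.45
position: [620.6, -243.8, 110.1]
ee_rot: [0.001, 0.708, -0.0, 0.707]
contact_force: [-0.4, -0.1, -4.7]
gripper_width: 62.7
```

```bash
python3 look.py w12
python3 - <<'E'
from ring import *
s=np.load("st.npy",allow_pickle=True).item()
print(shift(s,(623,-243)))
E
```

```text
[ 620.64343296 -243.84617529  110.06264672] [ 5.59105671e-04  7.07645782e-01 -1.58608520e-04  7.06567130e-01] 62.652720394484895 [-0.36584199 -0.13378161 -4.70315837]
[-0.00311421  0.84856765  2.35570458]
```

View pics/w12.png

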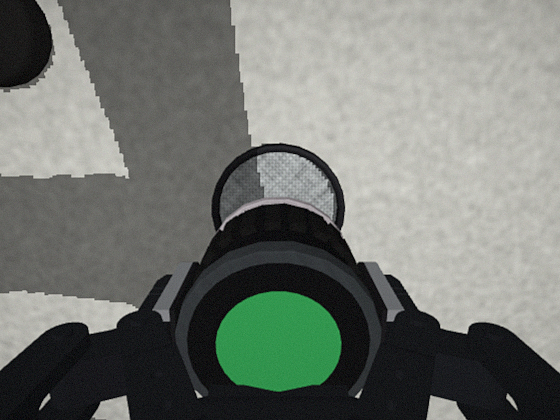

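Lens d is held level and dock d is centred below it (ring about x=278). Its weight is about 4.7 N. I'll lower it.

Call:
drive_tool:
  motion:
    - [0, 0.6, 2, 0]
    - [12, 0, 0, 0]
    - [20, 0, 0, 0]
    - [18, 0, 0, 0]
    - [10, 0, 0, 0]
    - [6, 0, 0, 0]
    - [3, 0, 0, 0]
    - [1.5, 0, 0, 0]
    - [0, 0, 0, 0]
    - [0, 0, 0, 0]

```text
clock: 30.33
position: [624.5, -243.4, 40.9]
ee_rot: [-0.0, 0.706, -0.0, 0.708]
contact_force: [0.2, 0.2, -3.8]
gripper_width: 62.7
```

Call:
drive_tool:
  motion:
    - [2, 0, 0, 0]
    - [2, 0, 0, 0]
    - [1, 0, 0, 0]
    - [0.7, 0, 0, 0]
    - [0.5, 0, 0, 0]
    - [0, 0, 0, 0]
    - [0, 0, 0, 0]

```text
clock: 30.92
position: [623.8, -243.3, 33.7]
ee_rot: [0.0, 0.707, -0.0, 0.707]
contact_force: [-0.4, -0.3, -4.5]
gripper_width: 62.8
```

Call:
drive_tool:
  motion:
    - [1.2, 0, 0, 0]
    - [1, 0, 0, 0]
    - [0.6, 0, 0, 0]
    - [0.4, 0, 0, 0]
    - [0, 0, 0, 0]
    - [0, 0, 0, 0]
    - [0, 0, 0, 0]

```text
clock: 31.5
position: [623.8, -243.3, 30.6]
ee_rot: [0.0, 0.707, -0.0, 0.707]
contact_force: [-0.1, 0.3, -4.4]
gripper_width: 62.5
```

Call:
drive_tool:
  motion:
    - [0.4, 0, 0, 0]
    - [0.4, 0, 0, 0]
    - [0, 0, 0, 0]
    - [0, 0, 0, 0]

```text
clock: 31.83
position: [623.8, -243.3, 29.8]
ee_rot: [0.0, 0.707, -0.0, 0.707]
contact_force: [-0.3, 0.5, -4.0]
gripper_width: 62.8
```

Call:
drive_tool:
  motion:
    - [0.4, 0, 0, 0]
    - [0.4, 0, 0, 0]
    - [0, 0, 0, 0]
    - [0, 0, 0, 0]

```text
clock: 32.17
position: [623.8, -243.3, 29.7]
ee_rot: [0.0, 0.707, -0.0, 0.707]
contact_force: [-2.2, 1.8, 2.1]
gripper_width: 63.0
```

Contact. Now release, rise and move clear.

Call:
drive_tool:
  motion:
    - [0.3, 0, 0, 0]
    - [0, 0, 0, 0]
    - [0, 0, 0, 0]

```text
clock: 32.42
position: [623.8, -243.3, 29.7]
ee_rot: [-0.0, 0.707, -0.0, 0.707]
contact_force: [-4.0, 1.8, 5.6]
gripper_width: 62.8
```

Call:
drive_tool:
  motion:
    - [0, 0, 0, 0]
    - [0, 0, 0, 0]
    - [0, 0, 0, 0]
    - [0, 0, 0, 0]
    - [0, 0, 0, 0]
    - [0, 0, 0, 0]
    - [0, 0, 0, 0]
  grip: 85

```text
clock: 33.0
position: [623.9, -243.3, 28.5]
ee_rot: [0.0, 0.707, -0.0, 0.707]
contact_force: [0.1, 0.5, 0.7]
gripper_width: 85.1
```

Call:
drive_tool:
  motion:
    - [-5, 0, 0, 0]
    - [-12, 0, 0, 0]
    - [-20, 0, 0, 0]
    - [-30, 0, 0, 0]
    - [-35, 0, 0, 0]
    - [-35, 0, 0, 0]
    - [-30, 0, 0, 0]
    - [-20, 0, -10, 0]
    - [-10, 0, -25, 0]
    - [0, 0, -30, 0]

```text
clock: 33.83
position: [560.6, -243.7, 230.1]
ee_rot: [-0.001, 0.704, -0.001, 0.71]
contact_force: [-0.2, -0.4, -0.3]
gripper_width: 85.2
```

Call:
drive_tool:
  motion:
    - [0, -10, -30, 0]
    - [0, -20, -30, 0]
    - [0, -30, -30, 0]
    - [0, -30, -30, 0]
    - [0, -30, -30, 0]
    - [0, -30, -30, 0]
    - [0, -30, -30, 0]
    - [0, -20, -20, 0]
    - [0, -10, -10, 0]
    - [0, 0, 0, 0]

```text
clock: 34.67
position: [319.1, -452.3, 226.9]
ee_rot: [0.001, 0.707, -0.002, 0.707]
contact_force: [0.1, -0.1, 0.1]
gripper_width: 85.0
```

Run:
```python
from h import *
a=arm.get_image("top")[:,:,::-1][120:260,70:490]; b=arm.get_image("side")[:,:,::-1][120:400,150:400]
cv2.imwrite("pics/end_t.png",cv2.resize(a,None,fx=1.9,fy=1.9)); cv2.imwrite("pics/end_s.png",cv2.resize(b,None,fx=2,fy=2))
print(arm.read_state()["contact_force"])
```

```text
[-0.46319245  0.09384459 -0.81149294]
```

View pics/end_t.png

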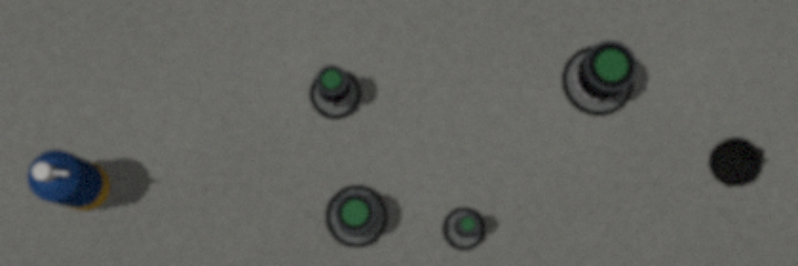

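View pics/end_s.png

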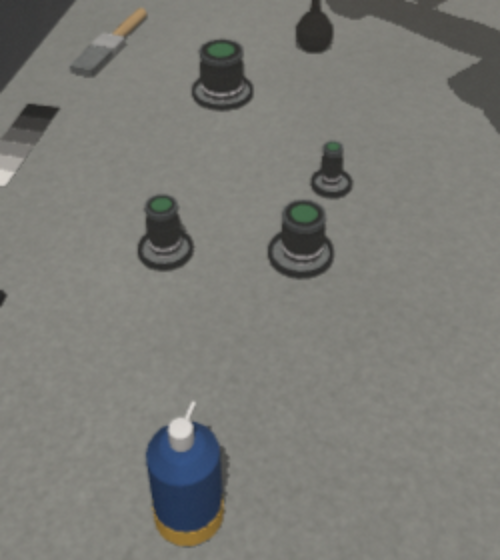

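All four lenses stand upright inside their rings. In the side crop they are at d (222,75), a (332,165), b (163,225) and c (303,232). The can and the blower haven't moved.

```bash
python3 -c "
from bench import arm
print(arm.job_done())"
```

```text
the job is handed in; nothing more can be done
None
```

All four lenses are standing upright in the docks of their size, and I handed the job in at about 35 s of the 112 s allowed. I placed them slimmest to widest, lowering each in sub-millimetre steps until the wrist force showed it resting on the felt. Contact forces stayed under 8 N.

- **Final views:** the top and side pictures show each lens upright inside its own ring. The air can and the blower stand where they were at the start.
- **Seating:** each lens touched down about 3 mm higher than where it was picked up, which matches the felt height. The tool stood within about 1–2 mm of each ring's measured centre at release; the clearance is 9 mm.
- **Disagreements:** my side-camera ring fits put the docks about 7 mm further in y than the top camera. This was probably because that view also sees the ring walls. I used the top-camera values: close wrist-camera fits at docks a and c agreed with them, while at dock b the wrist picture suggested about 2.5 mm more in y, so I placed that lens about 1 mm that way.

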